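# Tip a specimen canister into the right bay of a rotary tray by lever

## Robot

A 6-joint arm with a two-finger parallel gripper is mounted at the origin on the work surface. World frame = base frame: x ahead of the robot, y to its left, z up, the work surface at z = 0. Lengths are in m, angles in rad, forces in N, time in s.
With the tool pointing down it reaches from about 0.3 to 0.85 m from the base axis. Payload 5.4 kg.
Tool frame: the origin (TCP) lies at the very end of the fingers, on their centre line; the grasp point (between the pads) lies robot.hold_point_z behind it (robot.hold_point_z is the distance from the TCP to the grasp point, in m); z points along the fingers, x is the direction in which the jaws open and shut, and the axes are right-handed (so a half turn about z gives the same grasp; the last joint's range is limited). The gripper opens to 85 mm and grips with 20 to 120 N. Pads are 22 mm wide; open, the fingers measure 114 mm over their backs; the gripper's body (76 mm by 85 mm) begins 54 mm behind the grasp point. The pads swing forward as they close: fully open they stand 13 mm farther back than shut.
Start: joints at [0.91, 0.158, 1.597, -0, 1.386, -0.21], TCP at [0.251, 0.518, 0.231] pointing down, gripper open.
Joint ranges: [-2.91, 2.91], [-0.94, 2.29], [0.18, 2.7], [-1.29, 4.43], [0.17, 2.64], [-3, 3]. Speed limits (rad/s): [2.57, 2.57, 3.14, 3.14, 3.14, 3.14].

## Interface

Orientations are given as a unit quaternion [x, y, z, w].
In Python, from cell import robot, snapshot, order gives the robot as it stands.
- The arm moves only by the tool jog_arm, never from a script. Its argument "motion" is a list of rows, each a list of 3 entries, a list of its own where there are three numbers: the shift along the tool's x, y, z in mm, then the turn, a rotation vector about the tool's x, y, z in rad, then the opening in per cent of the stroke, from 0 (shut) to 100 (fully open). In form: [[[x, y, z], [wx, wy, wz], gripper], ...]. A call has 1 to 12 rows; each row is the pose to reach, as a shift and turn from the pose measured when the call began, along the tool's axes at that moment; what a row does not reach only later rows make up. A row lasts 1/8 s, in which the tool goes at most 62.5 mm and 10.7 degrees, less where a joint would pass 70% of its speed; a pose out of reach is approached as far as the arm can. A call with a gripper value outside its range is refused whole. The fingers move at their own pace and stop on an object; "squeeze" is the grip in N (left out, the last holds). Time passes only in rows, so rows that repeat a pose let the fingers close. It gives the time, the measured TCP pose, the force and the opening at its end, in the units of the state.
- robot.get_state(): the state, without advancing time (a new reading comes with each control period).
- snapshot(name): name is "scene" or "top" or "wrist"; returns a dict with "frame" (384x512x3 uint8, blue, green, red), "vfov" (degrees; the focal length in pixels is half the picture's height over the tangent of half this angle, whatever the lens; pixels are square), "cx", "cy" (the principal point, pixels), "xyz" and "attitude" of the camera in the world; the wrist camera has in their place "T_tool_cam" (4x4, takes a point from camera to tool coordinates, whose origin is the TCP and whose axes are the tool frame's). Camera axes: x right, y down, z forward; pixel columns grow to the right and rows downward; lengths in m; the calibration is good to about 2 mm. A picture is of the moment at which its call begins: read the wrist's pose just before it. There is no depth.
- order.close_job(): hands the job in, once; it reports no verdict.
The state is a dict: "time_s": time; "qpos": joint angles; "qvel": joint speeds; "joint_torque": joint torques, N m; "tcp_pos": TCP position; "tool_rot": TCP orientation; "force": force on the tool from outside, world axes, zero at the start; "moment": the same for the moment, N m; "opening": finger opening in m.
Only numpy, scipy, OpenCV 4.12 (cv2) and the standard library are available. Lean on these libraries where they do the work, as an engineer would, in place of code of your own. Each camera call takes 0.05 s, during which the arm holds its last target.

## Task

First turn the rotary tray until its red bay is under the chute, then lay the red canister crosswise in the chute behind the closed gate and let go of it. Next push the green gate lever over towards the rotary tray and hold it there until the canister has rolled out and lies still in the red bay, then let the lever spring back to the centre. Leave the blue canister in its rack and do not disturb the jars, bottles and dishes.

Things in the scene. Friction and masses are not known exactly. Their poses are not given: they have to be found in the camera images.
- station: Fixed sorting station with rotary tray, chute and lever. Origin on the table under the tray's vertical axis, z up. The chute is on the station's -y side and slopes down at 10 degrees towards +y, to the tray. A grey valve box (50 x 75 mm, top at 95 mm) carrying the lever stands beside the chute, centred at station x = -115, y = -175 mm.
- chute_lip (a point): Middle of the chute's lower edge (station 0, -115, 105 mm); axes as the station's. Lane 112 mm wide inside, floor rising 10 degrees from the lip to an end wall 155 mm (in -y) from it; side walls 32 mm over the floor, end wall's top 158 mm above the table. Just past the lip an orange gate plate, 108 mm wide, stands 32 mm above the lip and shuts the lane; the lever lowers it.
- chute_rest (a point): Where the centre of a canister lies when it rests crosswise (its length along the station's x) in the chute against the shut gate: station (0, -136.5, 131) mm. Axes as the station's. A canister let go farther up the lane rolls down to it.
- carousel (a joint): Angle of the rotary tray (rad), growing anticlockwise seen from above; 0 and also 6.283: red bay exactly under the chute (within 0.2 rad is good). Turns freely between stops at -0.6 and 6.88 with light friction (0.1 N m) and stays where left. White, 270 mm across; outer wall and three 4 mm partitions 55 mm high, floor at 17 mm; 120 degree bays, floors red, blue, yellow anticlockwise.
- axis_top (a point): Centre of the black grip bar on the rotary tray's axis, 136 mm above the table, on a grey drum 90 mm across and 115 mm high. Bar 74 mm long, 16 mm thick, from 114 to 150 mm height; pinch it across its thickness from above and turn. It points along the line from the axis to the middle of the red bay. This point's axes are the station's and do not turn with the tray.
- bin_red (a point): Middle of the red bay, on its floor, 90 mm from the rotary tray's axis (turns with the tray).
- lever (a joint): Angle of the green lever (rad): 0 upright, centred by a spring; positive towards the rotary tray (station +y); stops at -0.6 and 0.6. Pushing at the grip takes about 11 N at 0.6 rad; let go, it springs back to 0. It lowers the gate 76 mm per rad: above about 0.45 rad a canister rolls out; pushed the other way the gate only rises.
- lever_grip (a point): Middle of the lever's grip, 90 mm from its pivot along the lever. The grip is a green cylinder 26 mm in diameter, 68 mm long (from 55 to 123 mm from the pivot), on a 12 mm steel rod. The point's axes move with the lever, z along it; the lever swings about the station's x axis.
- lever_pivot (a point): The lever's pivot, station (-115, -175, 98) mm.
- can_red_center (a point): Centre of the red canister: white cylinder 100 mm long with a 24 mm red cap at each end (44 mm in diameter) and a red middle band, 42 mm in diameter between the caps; about 0.14 kg. Its length is this point's y axis. At the start it lies in one of the two slots of the white rack, its axis 41 mm above the table, on two rails, its sides free.
- can_blue_center (a point): Centre of the blue canister, of the same shape, in the rack's other slot; to be left there.
- rack: Fixed white rack, base plate 180 x 120 x 8 mm, origin under its centre; two slots for canisters lying along the rack's y axis, at rack x = -42.5 and +42.5 mm. It stands left or right of the station.
- bottle_tray: Fixed blue tray 170 x 115 mm with six amber dropper bottles, 108 mm high; stands on the side where the rack is not. Origin under its centre.
- jar_yellow: Loose yellow jar, 68 mm across, 85 mm high, origin under its centre. Leave alone.
- jar_white: Loose white jar, 76 mm across, 120 mm high, origin under its centre. Leave alone.
- dishes: Loose stack of three red-brown culture dishes, 90 mm across, 42 mm high, origin under its centre. Leave alone.
- reagent: Loose amber bottle, 48 mm across, 110 mm high, origin under its centre. Leave alone.

How it is judged:
On the way, in this order (a step that is already met when the one before it is completed fails the run):
1. the red bay is under the chute (within 0.25 rad) and the tray stands still ((value of joint carousel between -0.25 and 0.25 rad or value of joint carousel between 6.0332 and 6.5332 rad) and velocity of joint carousel between -0.1 and 0.1 rad/s), for 0.3 s.
2. the red canister lies in the chute against the shut gate, let go (distance between can_red_center and chute_rest below 0.02 m and contact force between the fingers and can_red below 0.3 N and linear speed of can_red below 0.03 m/s and value of joint lever between -0.15 and 0.15 rad and (value of joint carousel between -0.25 and 0.25 rad or value of joint carousel between 6.0332 and 6.5332 rad)), for 0.3 s.
3. the lever is held over towards the tray (above 0.38 rad) while the canister lies still in the red bay (horizontal distance between can_red_center and bin_red below 0.085 m and height (world z) of can_red_center below 0.065 m and value of joint lever above 0.38 rad and linear speed of can_red below 0.05 m/s), for 0.3 s.
At the end, for the whole second after the job is handed in: The red canister lies at rest in the red bay (centre within 85 mm of the bay's middle and lower than 65 mm), the red bay is under the chute within 0.3 rad, and the lever has sprung back to within 0.08 rad of its centre (horizontal distance between can_red_center and bin_red below 0.085 m and height (world z) of can_red_center below 0.065 m and linear speed of can_red below 0.02 m/s and value of joint lever between -0.08 and 0.08 rad and (value of joint carousel between -0.3 and 0.3 rad or value of joint carousel between 5.9832 and 6.5832 rad)); the robot touches nothing.
It fails at once if a jar, bottle or the dishes moved by more than 20 mm or tipped (distance of any of jar_yellow, jar_white, dishes, reagent from where it was at the start of the episode above 0.02 m or angle between any of jar_yellow, jar_white, dishes, reagent's own z axis and vertical above 0.3 rad).
It fails at once if the blue canister moved by more than 15 mm (distance of can_blue_center from where it was at the start of the episode above 0.015 m).
It also fails if it takes over 72 s, if anything falls off the work surface, if the arm or the gripper's body presses on something with over 40 N, if the wrist force passes 120 N, or if a joint passes its speed limit or range.

## Working session

There is one attempt and no reset: what is moved stays moved. The work goes in short steps, Python scripts to look and compute and a tool call to move; the robot and the scene stay as the last step left them, time stands still between calls to the robot, and variables do not carry over. Pictures are saved under pics/ and viewed, and the job is handed in when it is done.

Besides the shell and the picture viewer there is one more tool, called by a JSON object that holds its "op" and its "data". jog_arm: Moves the arm, as the interface text tells. Its arguments: {"type":"object","properties":{"motion":{"type":"array"},"squeeze":{"type":"number"}},"required":["motion"]}

```bash
mkdir -p pics; ls; cat > h.py <<'E'
import numpy as np, cv2
from cell import robot, snapshot, order
from scipy.spatial.transform import Rotation as R
def snap(n,fn):
    s=snapshot(n); cv2.imwrite('pics/'+fn,s['frame']); return s
E
python3 - <<'E'
from h import *
import pickle
st=robot.get_state(); print(st, robot.hold_point_z)
D={}
for n in ['scene','top','wrist']:
    s=snap(n,n+'0.png'); D[n]=s
    print(n,{k:v for k,v in s.items() if k!='frame'})
pickle.dump(D,open('d0.pkl','wb'))
E
```

```text
pics
{'time_s': 0.0, 'qpos': array([ 9.09892015e-01,  1.59046654e-01,  1.59824334e+00, -1.31977459e-05,
        1.38618386e+00, -2.10126164e-01]), 'qvel': array([-2.37379183e-04,  3.07676298e-05,  1.32487004e-03, -8.74137690e-04,
        1.20643945e-03,  7.35613588e-04]), 'joint_torque': array([-5.60461904e-04, -3.96019363e+01, -3.31423652e+01, -3.99180117e-04,
        8.62681976e-03,  3.65033554e-05]), 'tcp_pos': array([0.25016771, 0.51706056, 0.23031268]), 'tool_rot': array([ 8.47249261e-01,  5.31194696e-01, -8.81390551e-04,  3.28519619e-04]), 'force': array([0.35317589, 0.50545175, 0.39577918]), 'moment': array([ 0.05469054, -0.04816764, -0.02082408]), 'opening': 0.085329447199872} 0.0187
scene {'vfov': 45.80162259377916, 'cx': 253.28272307946156, 'cy': 186.68244625788068, 'xyz': array([1.25817834, 0.4196951 , 1.31054383]), 'attitude': array([ 0.49301422,  0.81455131, -0.26513358, -0.15214247])}
top {'vfov': 55.15822835306494, 'cx': 251.35419930694817, 'cy': 187.50222040909892, 'xyz': array([4.27841132e-01, 4.13630852e-04, 1.20156949e+00]), 'attitude': array([-0.70386408,  0.70894199, -0.02793646,  0.03458562])}
wrist {'vfov': 60.23960445410389, 'cx': 254.12389089646422, 'cy': 188.87387092575753, 'T_tool_cam': array([[ 9.99999693e-01,  3.38943891e-04, -7.06183294e-04,
         3.64109639e-04],
       [-1.26651779e-04,  9.59635810e-01,  2.81245616e-01,
        -7.04553002e-02],
       [ 7.73005261e-04, -2.81245440e-01,  9.59635558e-01,
        -1.42348600e-01],
       [ 0.00000000e+00,  0.00000000e+00,  0.00000000e+00,
         1.00000000e+00]])}
```

```bash
cd pics; python3 -c "
import cv2
for n in ['top0','scene0']:
    i=cv2.imread(n+'.png'); cv2.imwrite(n+'_b.png',cv2.resize(i,(800,600),interpolation=cv2.INTER_CUBIC))"
```

```text
(no output)
```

View pics/top0_b.png

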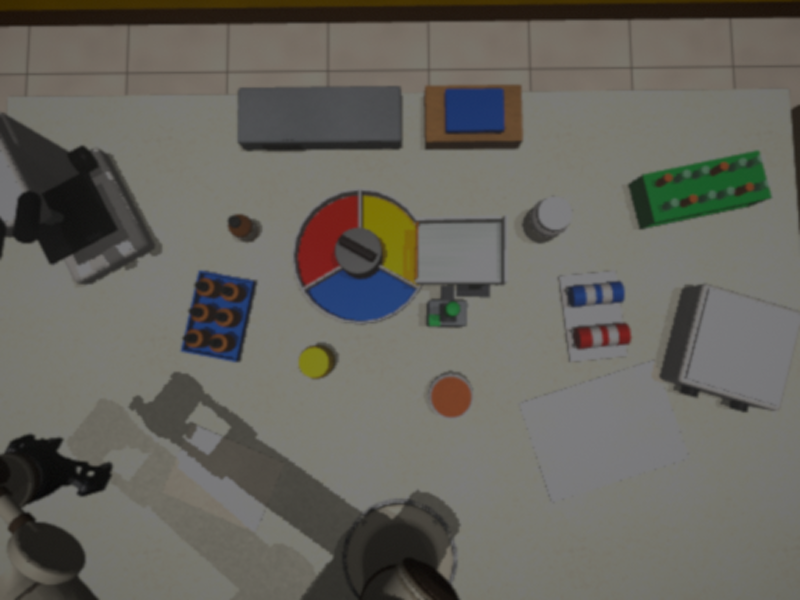

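View pics/scene0_b.png

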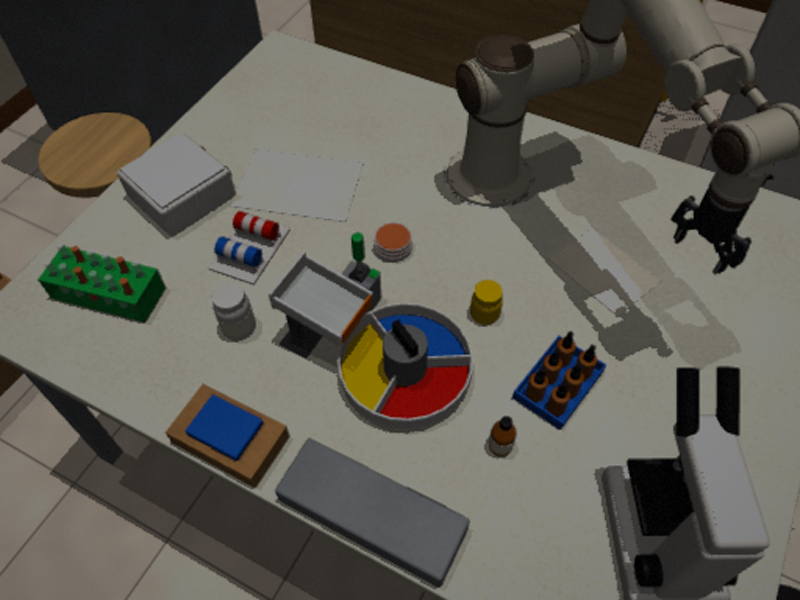

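View pics/wrist0.png

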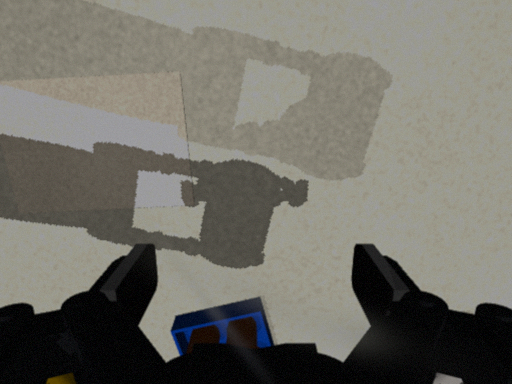

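Red bay sits upper left in the top view, the chute is to the right (world -y), the rack with both canisters at right around (595,315) of the 800-px picture, red one nearer the robot. Now measuring in crops.

```bash
python3 - <<'E'
import cv2
i=cv2.imread('pics/top0.png')
def crop(x0,y0,w,h,f,fn):
    c=cv2.resize(i[y0:y0+h,x0:x0+w],None,fx=f,fy=f,interpolation=cv2.INTER_CUBIC)
    c=cv2.convertScaleAbs(c,alpha=1.6)
    for k in range(0,w,10):
        cv2.putText(c,str(x0+k) if k%20==0 else '',(k*f,10),0,.35,(255,255,255),1); cv2.line(c,(k*f,12),(k*f,18),(255,255,255),1)
    for k in range(0,h,10):
        cv2.putText(c,str(y0+k) if k%20==0 else '',(0,k*f+4),0,.35,(255,255,255),1); cv2.line(c,(24,k*f),(30,k*f),(255,255,255),1)
    cv2.imwrite('pics/'+fn,c)
crop(180,115,150,100,5,'c1.png')
crop(350,165,60,70,8,'c2.png')
E
```

```text
(no output)
```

View pics/c1.png

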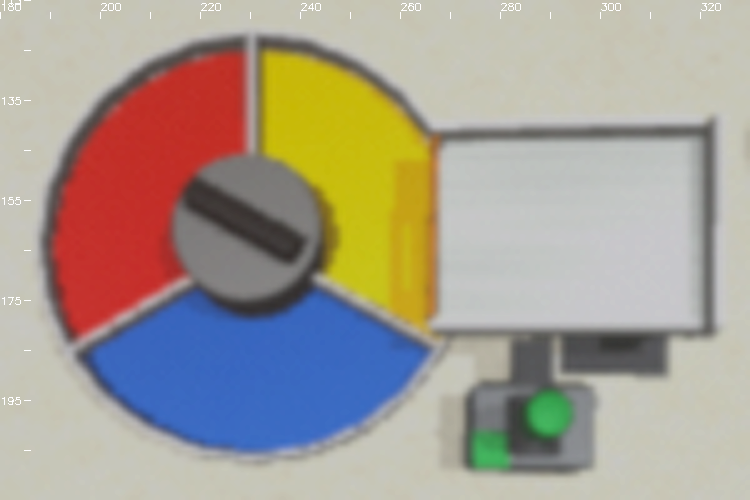

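View pics/c2.png

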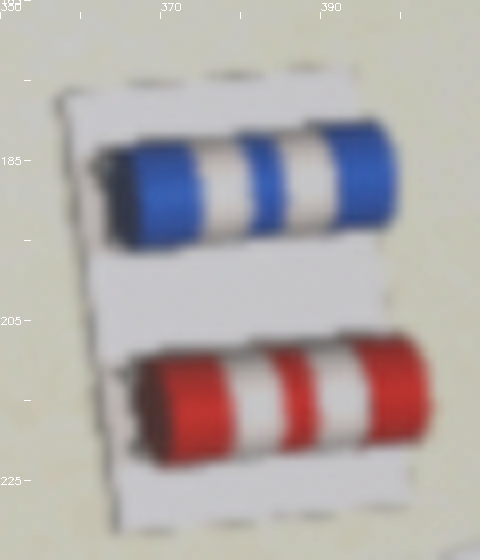

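```bash
cat >> h.py <<'E'
def ray(s,u,v,pose=None):
    f=s['frame'].shape[0]/2/np.tan(np.radians(s['vfov']/2))
    d=np.array([(u-s['cx'])/f,(v-s['cy'])/f,1.])
    if 'xyz' in s: return np.array(s['xyz']), R.from_quat(s['attitude']).apply(d)
    T=s['T_tool_cam']; p,q=pose; r=R.from_quat(q)
    return p+r.apply(T[:3,3]), r.apply(T[:3,:3]@d)
def atz(s,u,v,z,pose=None):
    o,d=ray(s,u,v,pose); return o+d*(z-o[2])/d[2]
def proj(s,P,pose=None):
    f=s['frame'].shape[0]/2/np.tan(np.radians(s['vfov']/2))
    if 'xyz' in s: c=R.from_quat(s['attitude']).inv().apply(np.atleast_2d(P)-s['xyz'])
    else:
        T=s['T_tool_cam']; p,q=pose
        t=R.from_quat(q).inv().apply(np.atleast_2d(P)-p); c=(t-T[:3,3])@T[:3,:3]
    return np.c_[s['cx']+f*c[:,0]/c[:,2], s['cy']+f*c[:,1]/c[:,2]]
E
python3 - <<'E'
from h import *
import pickle
D=pickle.load(open('d0.pkl','rb')); t=D['top']
P=dict(bar=(228.8,158.8,.15),barA=(218,152.4,.15),barB=(239.6,165,.15),endT=(322.6,139,.158),endB=(322,181.6,.158),lipT=(267,142,.137),lipB=(267,180,.137),lever=(290,197.6,.221),
 can=(387.4,215,.045),canL=(370.5,216.8,.045),canR=(402.8,213.5,.041),blue=(383,187.7,.045))
for k,v in P.items(): print(k,atz(t,*v).round(4))
E
```

```text
bar [0.605  0.0747 0.15  ]
barA [0.624 0.106 0.15 ]
barB [0.5866 0.0435 0.15  ]
endT [ 0.659  -0.1961  0.158 ]
endB [ 0.5358 -0.1915  0.158 ]
lipT [ 0.6562 -0.0368  0.137 ]
lipB [ 0.5439 -0.0356  0.137 ]
lever [ 0.487  -0.0936  0.221 ]
can [ 0.4409 -0.4139  0.045 ]
canL [ 0.4356 -0.361   0.045 ]
canR [ 0.4453 -0.4636  0.041 ]
blue [ 0.5267 -0.4034  0.045 ]
```

```bash
python3 - <<'E'
import cv2
i=cv2.imread('pics/scene0.png')
def crop(x0,y0,w,h,f,fn):
    c=cv2.resize(i[y0:y0+h,x0:x0+w],None,fx=f,fy=f,interpolation=cv2.INTER_CUBIC)
    c=cv2.convertScaleAbs(c,alpha=1.6)
    for k in range(0,w,10):
        cv2.putText(c,str(x0+k) if k%20==0 else '',(k*f,10),0,.35,(255,255,255),1); cv2.line(c,(k*f,12),(k*f,18),(255,255,255),1)
    for k in range(0,h,10):
        cv2.putText(c,str(y0+k) if k%20==0 else '',(0,k*f+4),0,.35,(255,255,255),1); cv2.line(c,(24,k*f),(30,k*f),(255,255,255),1)
    cv2.imwrite('pics/'+fn,c)
crop(170,140,140,110,5,'c3.png')
crop(130,125,60,60,8,'c4.png')
E
```

```text
(no output)
```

View pics/c3.png

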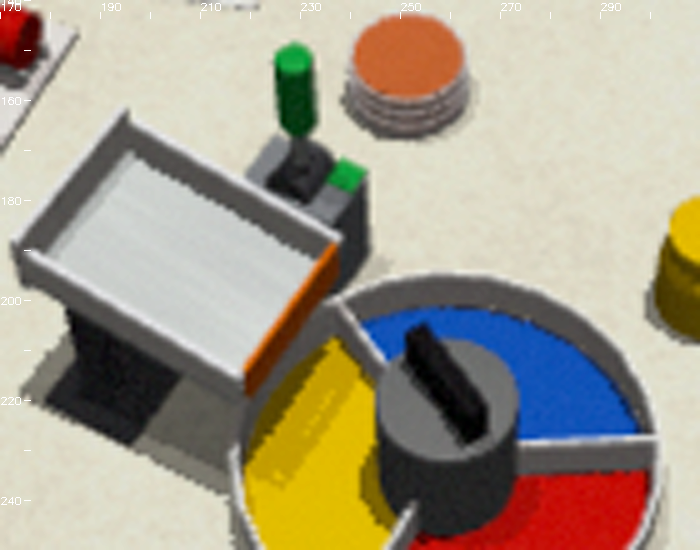

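View pics/c4.png

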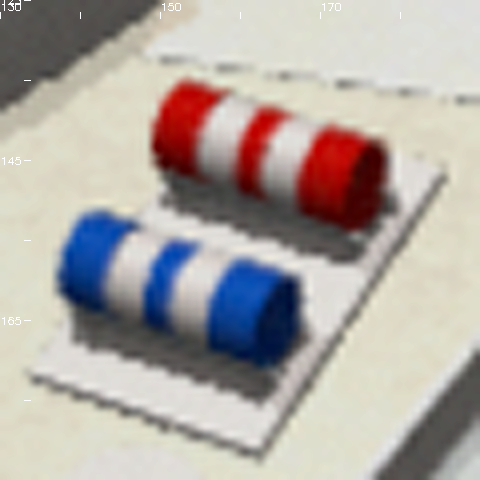

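```bash
python3 - <<'E'
from h import *
import pickle
from scipy.optimize import least_squares
D=pickle.load(open('d0.pkl','rb')); t=D['top']; s=D['scene']
obs=[(t,(228.8,158.8),(0,0,.15)),(t,(290,197.6),(-.115,-.175,.221)),(t,(267,142.4),(.054,-.113,.137)),(t,(267,178.6),(-.054,-.113,.137)),
(t,(322.6,139),(.06,'e',.158)),(t,(322,181.6),(-.06,'e',.158)),
(s,(259.7,212.4),(0,0,.15)),(s,(259.6,220),(0,0,.115)),(s,(228.8,151.4),(-.115,-.175,.221)),(s,(237,189),(-.054,-.113,.137)),(s,(219,215.6),(.054,-.113,.137)),(s,(195,162),(-.06,'e',.158)),(s,(172.4,188.6),(.06,'e',.158))]
def f(p):
    r=[]
    for c,o,m in obs:
        m=[p[3] if a=='e' else a for a in m]
        P=R.from_euler('z',p[2]).apply(m)+[p[0],p[1],0]
        r+=list(proj(c,P)[0]-o)
    return np.array(r)
q=least_squares(f,[.605,.075,-.03,-.27],loss='soft_l1'); print(q.x); print(f(q.x).reshape(-1,2).round(1))
print(np.sqrt(np.diag(np.linalg.inv(q.jac.T@q.jac))))
for k,v in dict(can=(162.6,144.0,.041),L=(152.5,140.5,.041),Rr=(176.5,148.5,.041),b=(151,158.8,.041)).items(): print(k,atz(s,*v))
x,y,a,_=q.x
for n,p in dict(grip=(-.115,-.175,.188),rest=(0,-.1365,.131)).items(): print(n,R.from_euler('z',a).apply(p)+[x,y,0])
E
```

```text
[ 0.60717085  0.07855374 -0.03331591 -0.27382009]
[[-1.3 -0.7]
 [-0.4  0.2]
 [-0.2 -0.8]
 [-1.1 -0.5]
 [ 0.4  0.3]
 [ 0.6 -0.8]
 [-0.2  0. ]
 [-0.1 -1.5]
 [-0.1 -1.4]
 [-0.2 -1.7]
 [-0.4 -3.2]
 [ 0.   0.6]
 [ 1.   0.3]]
[0.00178686 0.00125419 0.00860101 0.00222158]
can [ 0.44540223 -0.40898464  0.041     ]
L [ 0.44838547 -0.45232508  0.041     ]
Rr [ 0.44008374 -0.35107064  0.041     ]
b [ 0.52306402 -0.40613108  0.041     ]
grip [ 0.48640546 -0.09251853  0.188     ]
rest [ 0.60262407 -0.05787052  0.131     ]
```

```bash
cat >> h.py <<'E'
def goal(p,yaw_deg=None,q=None):
    "shift mm & rotvec in current tool axes for target TCP pos p, tool pointing down with tool x at yaw"
    st=robot.get_state(); r=R.from_quat(st['tool_rot']); d=r.inv().apply(np.array(p)-st['tcp_pos'])*1000
    if q is None:
        a=np.radians(yaw_deg); X=np.array([np.cos(a),np.sin(a),0]);Z=np.array([0,0,-1.]); q=R.from_matrix(np.c_[X,np.cross(Z,X),Z])
    w=(r.inv()*q).as_rotvec()
    print('t',round(st['time_s'],2),'tcp',st['tcp_pos'].round(4),'q',st['qpos'].round(2)); print('shift',d.round(1),'rot',w.round(3))
E
python3 -c "
from h import *
goal((.606,.077,.230),149.1)"
```

```text
t 0.15 tcp [0.2502 0.5171 0.2305] q [ 0.91  0.16  1.6  -0.    1.39 -0.21]
shift [-241.2  512.     0.7] rot [-1.000e-03  1.000e-03 -1.482e+00]
```

{"op": "jog_arm", "data": {"motion": [[[-241,512,0],[0,0,-1.482],100],[[-241,512,0],[0,0,-1.482],100],[[-241,512,0],[0,0,-1.482],100],[[-241,512,0],[0,0,-1.482],100],[[-241,512,0],[0,0,-1.482],100],[[-241,512,0],[0,0,-1.482],100],[[-241,512,0],[0,0,-1.482],100],[[-241,512,0],[0,0,-1.482],100],[[-241,512,0],[0,0,-1.482],100],[[-241,512,0],[0,0,-1.482],100],[[-241,512,0],[0,0,-1.482],100],[[-241,512,0],[0,0,-1.482],100]]}}

```text
time_s: 1.65
tcp_pos: [0.6055, 0.0777, 0.2302]
tool_rot: [0.267, 0.964, -0.001, -0.001]
force: [-1.1, 1.0, -0.2]
opening: 0.0849
```

```bash
python3 -c "
from h import *
import pickle
st=robot.get_state(); print(st['tcp_pos'],st['tool_rot'],st['qpos'],st['force'])
s=snap('wrist','w1.png'); pickle.dump((st,s),open('w1.pkl','wb'))
print(proj(s,[[.606,.077,.15],[.606,.077,.115]],(st['tcp_pos'],st['tool_rot'])))"
```

```text
[0.60551246 0.07765878 0.23020423] [ 2.66554752e-01  9.63819091e-01 -5.92751885e-04 -9.86495959e-04] [-6.97411811e-02  2.51702674e-01  1.49129789e+00 -7.80997926e-04
  1.40076139e+00 -2.67156712e+00] [-1.05987057  1.04817886 -0.16806203]
[[254.23554098 196.75623498]
 [254.18998229 183.69658212]]
```

View pics/w1.png

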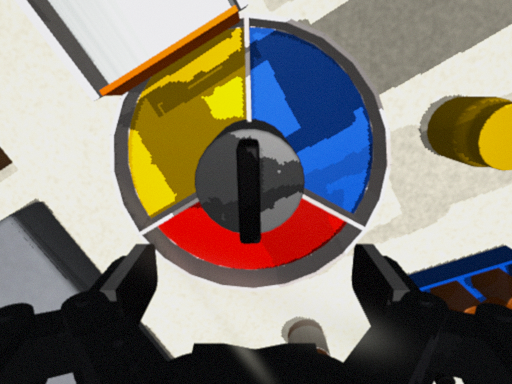

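```bash
python3 - <<'E'
from h import *
import pickle
st,s=pickle.load(open('w1.pkl','rb')); 
i=s['frame'][125:260,180:320]; cv2.imwrite('pics/w1c.png',cv2.convertScaleAbs(cv2.resize(i,None,fx=5,fy=4.4,interpolation=cv2.INTER_CUBIC),alpha=2.5))
E
```

```text
(no output)
```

View pics/w1c.png

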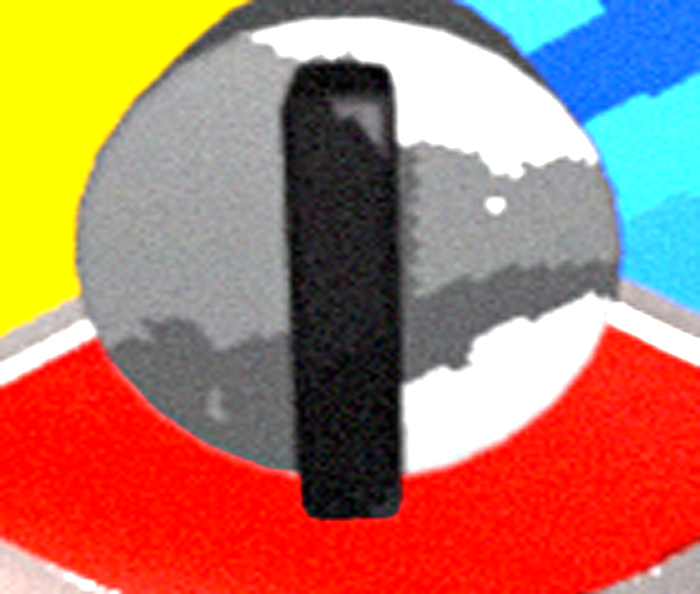

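```bash
python3 - <<'E'
from h import *
import pickle
st,s=pickle.load(open('w1.pkl','rb')); po=(st['tcp_pos'],st['tool_rot'])
a=atz(s,248,147.7,.15,po);b=atz(s,250.6,241.6,.15,po);print(a,b,(a+b)/2,np.linalg.norm(a-b),np.degrees(np.arctan2(*(b-a)[1::-1])))
# drum top centre: crop x 78..620, y ~15..475 
print(atz(s,180+349/5,125+245/4.4,.115,po))
m=(a+b)/2
goal((m[0],m[1],.124),149.1)
E
```

```text
[0.5917576  0.04500057 0.15      ] [0.62602222 0.1052488  0.15      ] [0.60888991 0.07512469 0.15      ] 0.06931027761983435 60.37206586251354
[0.60773918 0.07302694 0.115     ]
t 1.7 tcp [0.6054 0.0782 0.2304] q [-0.07  0.25  1.49 -0.    1.4  -2.67]
shift [ -4.7  -0.7 106.4] rot [-0.002 -0.001  0.001]
```

{"op": "jog_arm", "data": {"motion": [[[-4.5,-0.5,50],[0,0,-0.02],100],[[-4.5,-0.5,106],[0,0,-0.02],100],[[-4.5,-0.5,106],[0,0,-0.02],100],[[-4.5,-0.5,106],[0,0,-0.02],0],[[-4.5,-0.5,106],[0,0,-0.02],0],[[-4.5,-0.5,106],[0,0,-0.02],0],[[-4.5,-0.5,106],[0,0,-0.02],0],[[-4.5,-0.5,106],[0,0,-0.02],0]], "squeeze": 30}}

```text
time_s: 2.7
tcp_pos: [0.6088, 0.0757, 0.1258]
tool_rot: [0.256, 0.967, -0.0, -0.001]
force: [-3.6, 1.6, 5.8]
opening: 0.0152
```

{"op": "jog_arm", "data": {"motion": [[[0,0,0],[0,0,0.12],0],[[0,0,0],[0,0,0.24],0],[[0,0,0],[0,0,0.36],0],[[0,0,0],[0,0,0.48],0],[[0,0,0],[0,0,0.6],0],[[0,0,0],[0,0,0.72],0],[[0,0,0],[0,0,0.84],0],[[0,0,0],[0,0,0.96],0],[[0,0,0],[0,0,1.08],0],[[0,0,0],[0,0,1.2],0],[[0,0,0],[0,0,1.32],0],[[0,0,0],[0,0,1.32],0]]}}

```text
time_s: 4.2
tcp_pos: [0.6089, 0.0755, 0.1258]
tool_rot: [0.795, 0.607, -0.001, -0.0]
force: [-0.5, -0.8, -1.5]
opening: 0.0156
```

{"op": "jog_arm", "data": {"motion": [[[0,0,0],[0,0,0.12],0],[[0,0,0],[0,0,0.24],0],[[0,0,0],[0,0,0.36],0],[[0,0,0],[0,0,0.48],0],[[0,0,0],[0,0,0.6],0],[[0,0,0],[0,0,0.72],0],[[0,0,0],[0,0,0.84],0],[[0,0,0],[0,0,0.96],0],[[0,0,0],[0,0,1.08],0],[[0,0,0],[0,0,1.2],0],[[0,0,0],[0,0,1.34],0],[[0,0,0],[0,0,1.34],0]]}}

```text
time_s: 5.7
tcp_pos: [0.6087, 0.0753, 0.1258]
tool_rot: [1.0, -0.016, -0.001, 0.0]
force: [-1.2, -2.0, -0.3]
opening: 0.0154
```

{"op": "jog_arm", "data": {"motion": [[[0,0,0],[0,0,0],0],[[0,0,0],[0,0,0],50],[[0,0,0],[0,0,0],60],[[0,0,0],[0,0,0],60],[[0,0,-60],[0,0,0],60],[[0,0,-104],[0,0,0],60],[[0,0,-104],[0,0,0],60]]}}

```text
time_s: 6.58
tcp_pos: [0.6117, 0.0753, 0.2353]
tool_rot: [1.0, -0.016, 0.004, 0.001]
force: [-0.6, -0.5, 0.1]
opening: 0.0509
```

```bash
python3 -c "
from h import *
import pickle
st=robot.get_state(); print(st['tcp_pos'],st['tool_rot'],st['qpos'],st['force'])
s=snap('wrist','w2.png'); pickle.dump((st,s),open('w2.pkl','wb'))
goal((.443,-.410,.230),-3)"
```

```text
[0.61172001 0.07525357 0.23534567] [ 9.99860468e-01 -1.62212096e-02  3.94804160e-03  5.74043013e-04] [-7.30294474e-02  2.55518431e-01  1.47656512e+00 -7.08028884e-04
  1.40156059e+00 -4.04688680e-02] [-0.5529923  -0.47728235  0.0583672 ]
t 6.62 tcp [0.6102 0.0753 0.2322] q [-0.07  0.26  1.48 -0.    1.4  -0.04]
shift [-151.3  490.5    2.2] rot [ 0.001 -0.003  0.02 ]
```

View pics/w2.png

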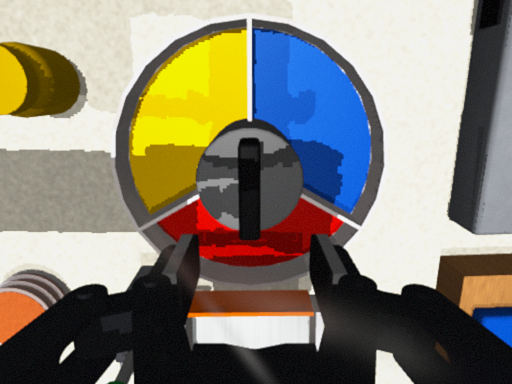

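```bash
python3 -c "
from h import *
goal((.580,-.03,.280),5)
goal((.442,-.411,.20),5)"
```

```text
t 6.62 tcp [0.6102 0.0753 0.2322] q [-0.07  0.26  1.48 -0.    1.4  -0.04]
shift [-26.6 106.3 -47.8] rot [ 0.001 -0.003 -0.12 ]
t 6.62 tcp [0.6102 0.0753 0.2322] q [-0.07  0.26  1.48 -0.    1.4  -0.04]
shift [-152.4  491.5   32.2] rot [ 0.001 -0.003 -0.12 ]
```

{"op": "jog_arm", "data": {"motion": [[[-10,40,-40],[0,0,-0.12],100],[[-27,90,-50],[0,0,-0.12],100],[[-45,145,-50],[0,0,-0.12],100],[[-64,205,-50],[0,0,-0.12],100],[[-83,265,-50],[0,0,-0.12],100],[[-101,325,-40],[0,0,-0.12],100],[[-120,385,-10],[0,0,-0.12],100],[[-137,440,10],[0,0,-0.12],100],[[-152,491,32],[0,0,-0.12],100],[[-152,491,32],[0,0,-0.12],100],[[-152,491,32],[0,0,-0.12],100],[[-152,491,32],[0,0,-0.12],100]]}}

```text
time_s: 8.12
tcp_pos: [0.4431, -0.4094, 0.2005]
tool_rot: [0.999, 0.045, 0.002, 0.001]
force: [0.3, 1.0, 0.6]
opening: 0.0854
```

```bash
python3 -c "
from h import *
import pickle
st=robot.get_state(); print(st['tcp_pos'],st['tool_rot'],st['qpos'],st['force'])
s=snap('wrist','w3.png'); pickle.dump((st,s),open('w3.pkl','wb'))
cv2.imwrite('pics/w3b.png',cv2.resize(s['frame'],(800,600)))
"
```

```text
[ 0.4431047  -0.40939981  0.20051428] [9.99005797e-01 4.45514582e-02 1.50900033e-03 5.54777348e-04] [-0.94695156  0.25178109  1.5507181   0.00197212  1.33651324 -1.03653944] [0.34275449 0.96406926 0.58709565]
```

View pics/w3b.png

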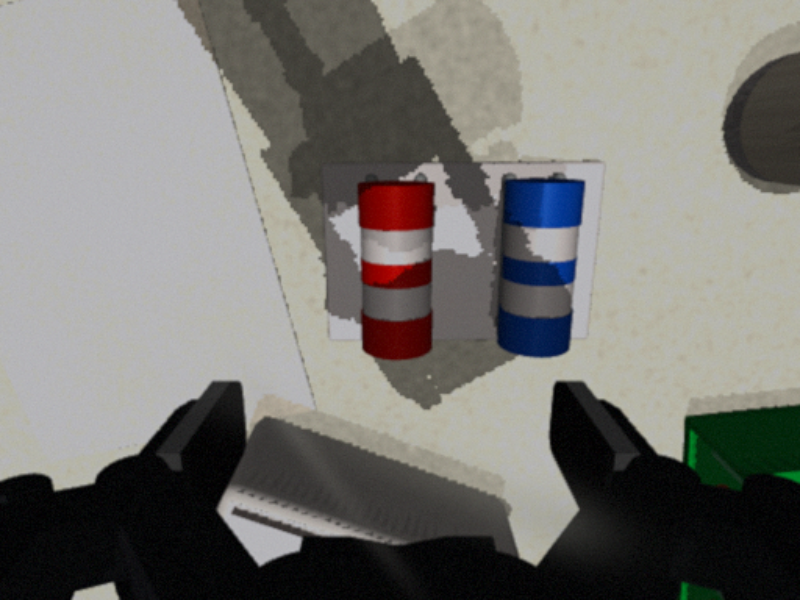

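```bash
python3 - <<'E'
from h import *
import pickle
st,s=pickle.load(open('w3.pkl','rb')); po=(st['tcp_pos'],st['tool_rot'])
k=.64
for z in(.041,.062): print(atz(s,396.5*k,274*k,z,po))
# silhouettes: top cap end, bottom cap end (nearest end faces)
print(proj(s,[[.443,-.41,.041]],po)/k)
a=atz(s,396.5*k,274*k,.058,po); print(a)
goal((a[0],a[1],.041-.014),5.1)
E
```

```text
[ 0.44460137 -0.41364974  0.041     ]
[ 0.44408744 -0.40840631  0.062     ]
[[394.37875003 267.87985893]]
[ 0.44418533 -0.40940506  0.058     ]
t 8.18 tcp [ 0.4432 -0.4095  0.2008] q [-0.95  0.25  1.55  0.    1.34 -1.04]
shift [  0.4  -0.3 173.8] rot [ 0.002 -0.003  0.   ]
```

{"op": "jog_arm", "data": {"motion": [[[1,0,50],[0,0,0],75],[[1,0,100],[0,0,0],75],[[1,0,140],[0,0,0],75],[[1,0,174],[0,0,0],75],[[1,0,174],[0,0,0],75],[[1,0,174],[0,0,0],0],[[1,0,174],[0,0,0],0],[[1,0,174],[0,0,0],0],[[1,0,174],[0,0,0],0],[[1,0,174],[0,0,0],0]], "squeeze": 30}}

```text
time_s: 9.43
tcp_pos: [0.4432, -0.4105, 0.0295]
tool_rot: [0.999, 0.045, -0.0, 0.001]
force: [-11.1, 2.1, 7.0]
opening: 0.0409
```

{"op": "jog_arm", "data": {"motion": [[[0,0,-20],[0,0,0],0],[[0,0,-60],[0,0,0],0],[[0,0,-120],[0,0,0],0],[[0,0,-180],[0,0,0],0],[[0,0,-220],[0,0,0],0],[[0,0,-220],[0,0,0],0]]}}

```text
time_s: 10.18
tcp_pos: [0.4452, -0.412, 0.2565]
tool_rot: [0.999, 0.046, 0.003, 0.006]
force: [0.5, -0.5, -2.2]
opening: 0.0408
```

```bash
python3 -c "
from h import *
import pickle
st=robot.get_state(); print(st['tcp_pos'],st['tool_rot'],st['qpos'],st['force'],st['opening'])
s=snap('wrist','w4.png'); pickle.dump((st,s),open('w4.pkl','wb'))
goal((.602,-.1145,.25),-91.9)
"
```

```text
[ 0.44515153 -0.41200639  0.25651622] [0.99893875 0.04550613 0.00304141 0.00642784] [-0.94472388  0.21303517  1.48482357 -0.0019846   1.42964831 -1.03550453] [ 0.53552841 -0.53438942 -2.18038794] 0.04080623430598073
t 10.22 tcp [ 0.4441 -0.4107  0.2528] q [-0.94  0.22  1.49 -0.    1.43 -1.04]
shift [ 184.1 -280.7    1. ] rot [ 0.004 -0.008  1.695]
```

View pics/w4.png

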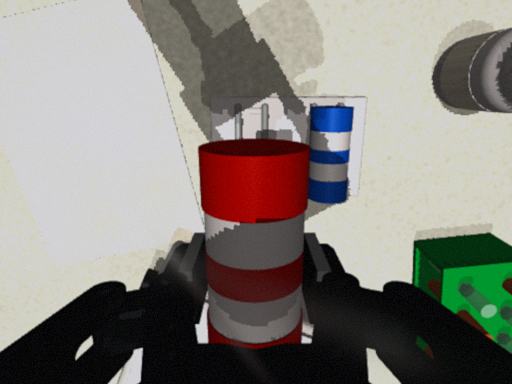

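```bash
python3 - <<'E'
from h import *
import pickle
st,s=pickle.load(open('w4.pkl','rb')); T=s['T_tool_cam']; f=192/np.tan(np.radians(s['vfov']/2))
for p in [(0,-50,-33.5),(0,-26,-33.5),(0,-26,-32.5),(0,0,-32.5),(0,26,-33.5)]:
    c=T[:3,:3].T@(np.array(p)/1000-T[:3,3]); print(p,s['cx']+f*c[0]/c[2],s['cy']+f*c[1]/c[2])
i=s['frame'][130:350,180:330]; cv2.imwrite('pics/w4c.png',cv2.convertScaleAbs(cv2.resize(i,None,fx=2.7,fy=2.7,interpolation=cv2.INTER_CUBIC),alpha=1.8))
E
```

```text
(0, -50, -33.5) 251.37081603628448 157.90365314454587
(0, -26, -33.5) 251.52071127081248 224.74654878364683
(0, -26, -32.5) 251.54106599077676 223.66632394574265
(0, 0, -32.5) 251.68280013550373 287.46262423487
(0, 26, -33.5) 251.79276147095285 346.0621009013711
```

View pics/w4c.png

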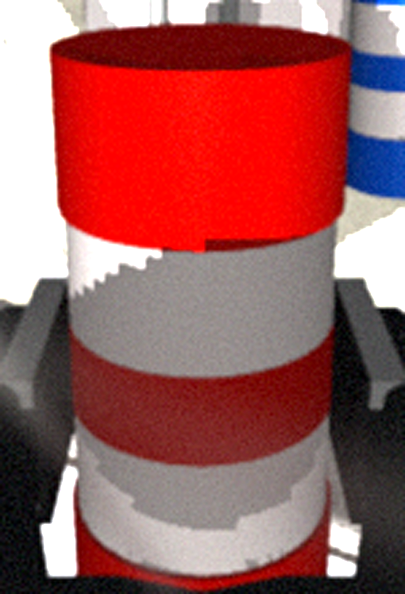

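```bash
python3 - <<'E'
from h import *
import pickle
st,s=pickle.load(open('w2.pkl','rb'))
i=s['frame'][270:350,160:340]; cv2.imwrite('pics/w2c.png',cv2.convertScaleAbs(cv2.resize(i,None,fx=4,fy=4,interpolation=cv2.INTER_CUBIC),alpha=1.2))
po=(st['tcp_pos'],st['tool_rot'])
for u in (187,316): print(atz(s,u,317,.137,po))
a=-.033
for y in(.0755,): 
  for xs in (-.054,.054): print(proj(s,R.from_euler('z',a).apply([xs,-.113,.137])+[.6085,.0755,0],po))
E
```

```text
[ 0.55255861 -0.03621441  0.137     ]
[ 0.66281648 -0.04048431  0.137     ]
[[184.88329686 316.51272596]]
[[311.27204099 315.90218745]]
```

View pics/w2c.png

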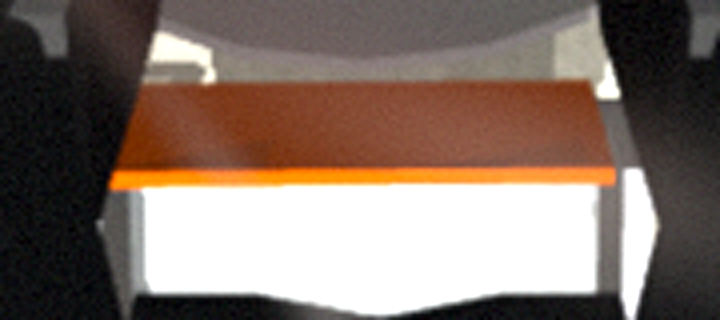

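```bash
cat >> h.py <<'E'
def chuteq(a=-.033,t=np.radians(10)):
    S=R.from_euler('z',a); X=np.array([0,-np.cos(t),np.sin(t)]);Z=np.array([0,-np.sin(t),-np.cos(t)])
    return S*R.from_matrix(np.c_[X,np.cross(Z,X),Z])
E
python3 -c "
from h import *
goal((.603,-.1145,.28),q=chuteq())
"
```

```text
t 10.22 tcp [ 0.4441 -0.4107  0.2528] q [-0.94  0.22  1.49 -0.    1.43 -1.04]
shift [ 185.2 -280.3  -29. ] rot [-0.144  0.122  1.69 ]
```

{"op": "jog_arm", "data": {"motion": [[[0,-40,-29],[0,0,0.15],0],[[20,-90,-29],[-0.02,0.02,0.32],0],[[45,-140,-29],[-0.04,0.03,0.5],0],[[75,-185,-29],[-0.06,0.05,0.68],0],[[105,-220,-29],[-0.08,0.06,0.86],0],[[130,-245,-29],[-0.09,0.08,1.04],0],[[155,-265,-29],[-0.11,0.09,1.22],0],[[175,-280,-29],[-0.12,0.1,1.4],0],[[185,-280,-29],[-0.135,0.115,1.58],0],[[185,-280,-29],[-0.144,0.122,1.69],0],[[185,-280,-29],[-0.144,0.122,1.69],0],[[185,-280,-29],[-0.144,0.122,1.69],0]]}}

```text
time_s: 11.72
tcp_pos: [0.6023, -0.1147, 0.279]
tool_rot: [-0.693, 0.715, -0.06, -0.063]
force: [-0.2, 0.5, -2.0]
opening: 0.0413
```

```bash
python3 -c "
from h import *
import pickle
st=robot.get_state(); print(st['tcp_pos'],st['tool_rot'],st['qpos'],st['force'],st['opening'])
s=snap('wrist','w5.png'); t=snap('top','t5.png'); c=snap('scene','s5.png');pickle.dump((st,s,t,c),open('w5.pkl','wb'))
"
```

```text
[ 0.6022672  -0.11472549  0.27896735] [-0.69347532  0.71523763 -0.05961961 -0.06302872] [-0.30076781  0.21741251  1.44472569 -0.16948722  1.43670923  1.32003557] [-0.22271219  0.45814085 -1.99977986] 0.04129275851163867
```

View pics/w5.png

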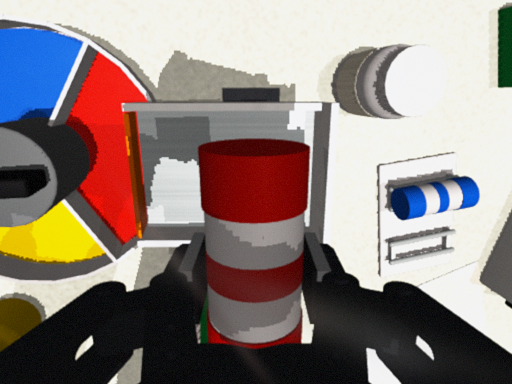

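View pics/s5.png

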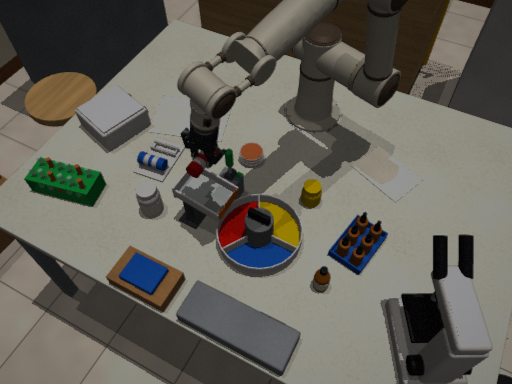

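```bash
python3 - <<'E'
from h import *
import pickle
st,s,t,c=pickle.load(open('w5.pkl','rb'))
i=s['frame'][90:260,110:340]; cv2.imwrite('pics/w5c.png',cv2.convertScaleAbs(cv2.resize(i,None,fx=3.4,fy=3.4,interpolation=cv2.INTER_CUBIC),alpha=1.))
E
```

View pics/w5c.png

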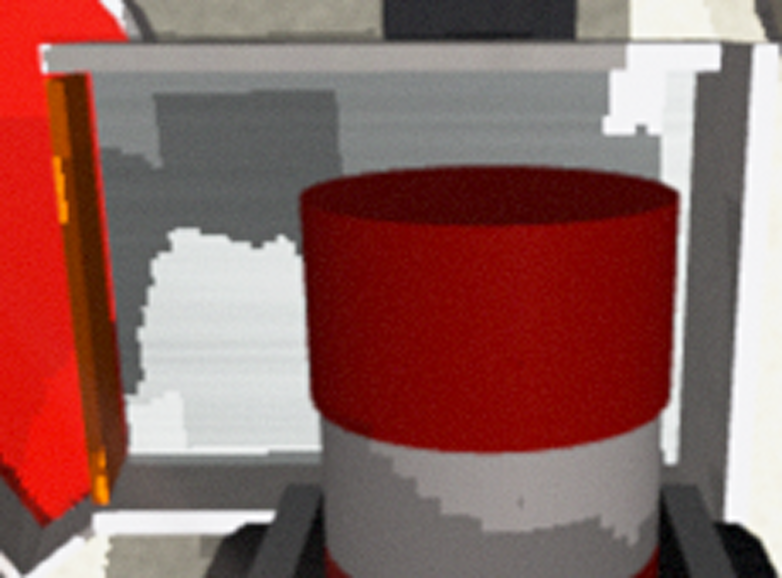

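```bash
python3 - <<'E'
from h import *
import pickle
st,s,t,c=pickle.load(open('w5.pkl','rb')); po=(st['tcp_pos'],st['tool_rot'])
def onplane(u,v,h,lipy=-.038):
    o,d=ray(s,u,v,po)   # z = .105+h+.1763*(lipy-y)
    k=(.105+h+.1763*(lipy-o[1])-o[2])/(d[2]+.1763*d[1]); return o+k*d
P=lambda a,b:(110+a/3.4,90+b/3.4)
for n,a,h in [('+x inner top',(150,72),.032),('+x inner top',(600,70),.032),('-x floor',(150,455),0),('-x floor',(260,451),0),('-x inner top',(150,510),.032),('-x innertop',(200,509),.032),('+x outer top',(150,44),.032),('endwall floor',(662,150),0),('+xgate',(70,75),.032),('-xgate',(105,495),.032)]:
    print(n,onplane(*P(*a),h).round(4))
E
```

```text
+x inner top [ 0.6615 -0.0607  0.141 ]
+x inner top [ 0.6588 -0.1637  0.1592]
-x floor [ 0.5529 -0.0446  0.1062]
-x floor [ 0.5532 -0.0758  0.1117]
-x inner top [ 0.5504 -0.0479  0.1387]
-x innertop [ 0.5503 -0.0607  0.141 ]
+x outer top [ 0.6678 -0.0614  0.1411]
endwall floor [ 0.6357 -0.1882  0.1315]
+xgate [ 0.6614 -0.0423  0.1378]
-xgate [ 0.555  -0.0368  0.1368]
```

```bash
python3 -c "
from h import *
goal((.6035,-.1165,.150),q=chuteq(-.031))
goal((.6035,-.1165,.133),q=chuteq(-.031))
"
```

```text
t 11.88 tcp [ 0.6026 -0.115   0.2798] q [-0.3   0.22  1.44 -0.17  1.44  1.32]
shift [-21.1  -1.1 128.1] rot [ 0.001  0.    -0.001]
t 11.88 tcp [ 0.6026 -0.115   0.2798] q [-0.3   0.22  1.44 -0.17  1.44  1.32]
shift [-24.   -1.1 144.9] rot [ 0.001  0.    -0.001]
```

{"op": "jog_arm", "data": {"motion": [[[-8,-1,40],[0,0,0],0],[[-16,-1,85],[0,0,0],0],[[-21,-1,115],[0,0,0],0],[[-22,-1,135],[0,0,0],0],[[-24,-1,145],[0,0,0],0],[[-24,-1,145],[0,0,0],0],[[-24,-1,145],[0,0,0],0]]}}

```text
time_s: 12.75
tcp_pos: [0.6045, -0.1168, 0.1345]
tool_rot: [-0.693, 0.716, -0.062, -0.062]
force: [0.4, 0.2, -1.0]
opening: 0.0408
```

```bash
python3 -c "
from h import *
import pickle
st=robot.get_state(); print(st['tcp_pos'],st['tool_rot'],st['force'],st['opening'])
s=snap('wrist','w6.png'); c=snap('scene','s6.png')
i=c['frame'][140:250,140:310]; cv2.imwrite('pics/s6c.png',cv2.convertScaleAbs(cv2.resize(i,None,fx=4.5,fy=4.5,interpolation=cv2.INTER_CUBIC),alpha=1.6))
goal((.6035,-.1165,.133),q=chuteq(-.031))
"
```

```text
[ 0.60448244 -0.11684536  0.13451923] [-0.6929092   0.71570617 -0.06154759 -0.06207583] [ 0.44992199  0.20396885 -0.95529828] 0.0408267369917472
t 12.85 tcp [ 0.6043 -0.1168  0.1343] q [-0.3   0.34  1.59 -0.18  1.17  1.37]
shift [-0.5  0.8  1.3] rot [-0.002 -0.    -0.002]
```

View pics/w6.png

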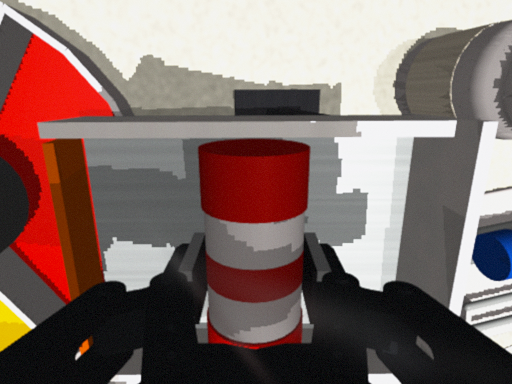

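View pics/s6c.png

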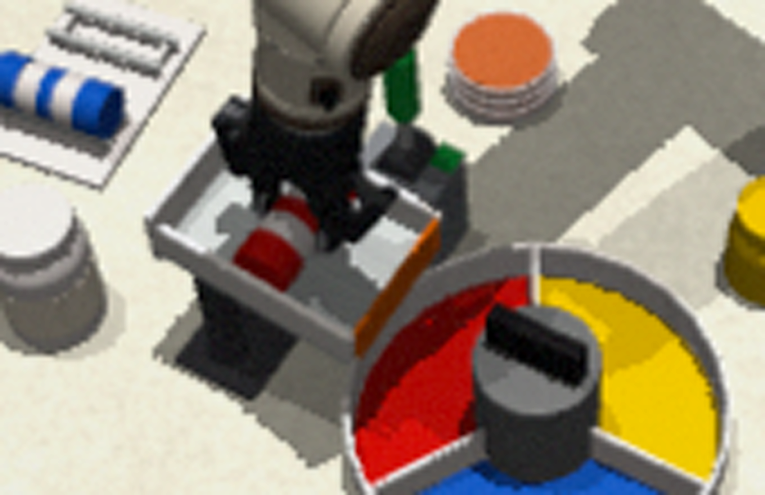

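{"op": "jog_arm", "data": {"motion": [[[0,1,4],[0,0,0],0],[[0,1,4],[0,0,0],0],[[0,1,4],[0,0,0],100],[[0,1,4],[0,0,0],100],[[0,1,4],[0,0,0],100],[[-3,1,-20],[0,0,0],100],[[-3,1,-60],[0,0,0],100],[[-3,1,-110],[0,0,0],100],[[-3,1,-150],[0,0,0],100],[[-3,1,-150],[0,0,0],100]]}}

```text
time_s: 14.1
tcp_pos: [0.6062, -0.0878, 0.2867]
tool_rot: [-0.693, 0.716, -0.065, -0.06]
force: [0.3, -1.0, -0.0]
opening: 0.0856
```

```bash
python3 -c "
from h import *
import pickle
st=robot.get_state(); print(st['tcp_pos'],st['tool_rot'],st['qpos'],st['force'],st['opening'])
s=snap('wrist','w7.png');pickle.dump((st,s),open('w7.pkl','wb')); 
"
```

```text
[ 0.60617599 -0.08780083  0.28669904] [-0.69285541  0.71561303 -0.06533315 -0.05984105] [-0.2553267   0.2085498   1.44031399 -0.17167643  1.44456005  1.36533658] [ 0.26809714 -1.03544916 -0.02050076] 0.085576482659603
```

View pics/w7.png

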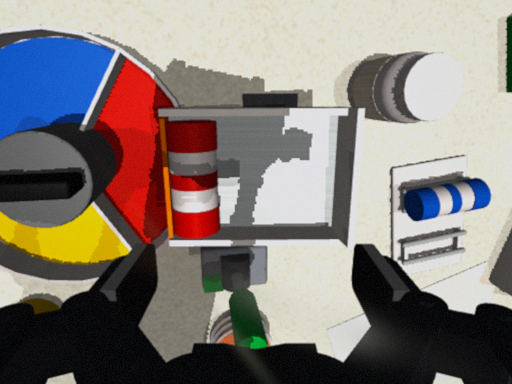

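```bash
python3 -c "
from h import *
goal((.488,-.100,.285),-1.8)
"
```

```text
t 14.15 tcp [ 0.605  -0.0877  0.2837] q [-0.26  0.21  1.44 -0.17  1.44  1.37]
shift [ 16.1 116.5   0.8] rot [ 0.134 -0.143 -1.567]
```

{"op": "jog_arm", "data": {"motion": [[[4,20,0],[0.015,-0.015,-0.17],60],[[8,40,0],[0.03,-0.03,-0.34],60],[[12,60,0],[0.045,-0.045,-0.51],60],[[16,80,0],[0.06,-0.06,-0.68],60],[[16,100,0],[0.075,-0.08,-0.86],60],[[16,116,0],[0.09,-0.095,-1.04],60],[[16,116,0],[0.105,-0.11,-1.22],60],[[16,116,0],[0.12,-0.13,-1.4],60],[[16,116,0],[0.134,-0.143,-1.567],60],[[16,116,0],[0.134,-0.143,-1.567],60],[[16,116,0],[0.134,-0.143,-1.567],60]]}}

```text
time_s: 15.52
tcp_pos: [0.4881, -0.0997, 0.2849]
tool_rot: [1.0, -0.017, -0.001, -0.0]
force: [-0.2, 0.9, -0.1]
opening: 0.0509
```

```bash
python3 -c "
from h import *
import pickle
st=robot.get_state(); print(st['tcp_pos'],st['tool_rot'],st['qpos'],st['force'],st['opening'])
s=snap('wrist','w8.png');pickle.dump((st,s),open('w8.pkl','wb')); po=(st['tcp_pos'],st['tool_rot'])
print(proj(s,[[.488,-.096,.221],[.488,-.096,.153]],po))
"
```

```text
[ 0.48810312 -0.09968808  0.28487507] [ 9.99850903e-01 -1.72513827e-02 -6.23115590e-04 -4.16328049e-04] [-4.44680102e-01 -7.54355731e-02  1.73265571e+00  2.42016737e-04
  1.48585179e+00 -4.10196327e-01] [-0.16466366  0.87863311 -0.14586545] 0.05092536468751522
[[252.38951605 199.34181512]
 [252.85818634 174.53579397]]
```

View pics/w8.png

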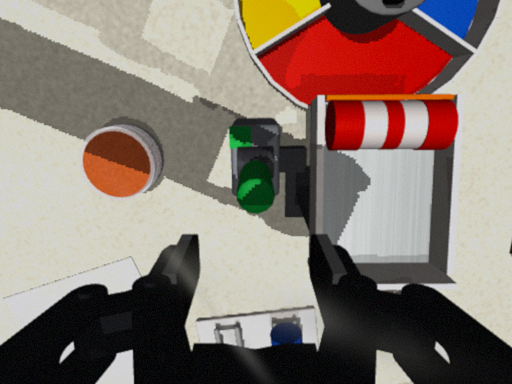

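{"op": "jog_arm", "data": {"motion": [[[3,-6,20],[0,0,0],65],[[3,-6,55],[0,0,0],65],[[3,-6,90],[0,0,0],65],[[3,-6,111],[0,0,0],65],[[3,-6,111],[0,0,0],65],[[3,-6,111],[0,0,0],0],[[3,-6,111],[0,0,0],0],[[3,-6,111],[0,0,0],0],[[3,-6,111],[0,0,0],0],[[3,-6,111],[0,0,0],0]], "squeeze": 40}}

```text
time_s: 16.82
tcp_pos: [0.489, -0.0939, 0.1758]
tool_rot: [1.0, -0.017, -0.003, 0.0]
force: [-15.6, 0.6, 10.3]
opening: 0.025
```

{"op": "jog_arm", "data": {"motion": [[[0,-10,0.5],[0,0,0],0],[[0,-19,2],[0,0,0],0],[[0,-28,4],[0,0,0],0],[[0,-37,7.5],[0,0,0],0],[[0,-46,12],[0,0,0],0],[[0,-51,15],[0,0,0],0],[[0,-51,15],[0,0,0],0],[[0,-51,15],[0,0,0],0]]}}

```text
time_s: 17.82
tcp_pos: [0.4903, -0.0452, 0.1631]
tool_rot: [1.0, -0.017, -0.004, 0.003]
force: [-9.7, -7.2, 8.2]
opening: 0.0246
```

```bash
python3 -c "
from h import *
import pickle
st=robot.get_state(); print(st['tcp_pos'],st['tool_rot'],st['force'],st['opening'])
s=snap('wrist','w9.png');c=snap('scene','s9.png')
i=c['frame'][130:270,140:330]; cv2.imwrite('pics/s9c.png',cv2.convertScaleAbs(cv2.resize(i,None,fx=4,fy=4,interpolation=cv2.INTER_CUBIC),alpha=1.6))
"
```

```text
[ 0.49028767 -0.04519901  0.16308176] [ 0.99985081 -0.01660389 -0.00387826  0.00276148] [-9.67735122 -7.21273309  8.19047127] 0.024609986629364946
```

View pics/w9.png

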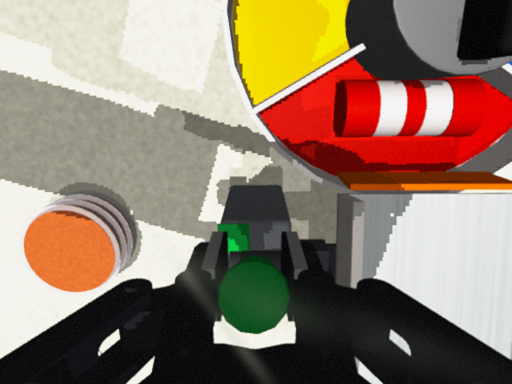

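View pics/s9c.png

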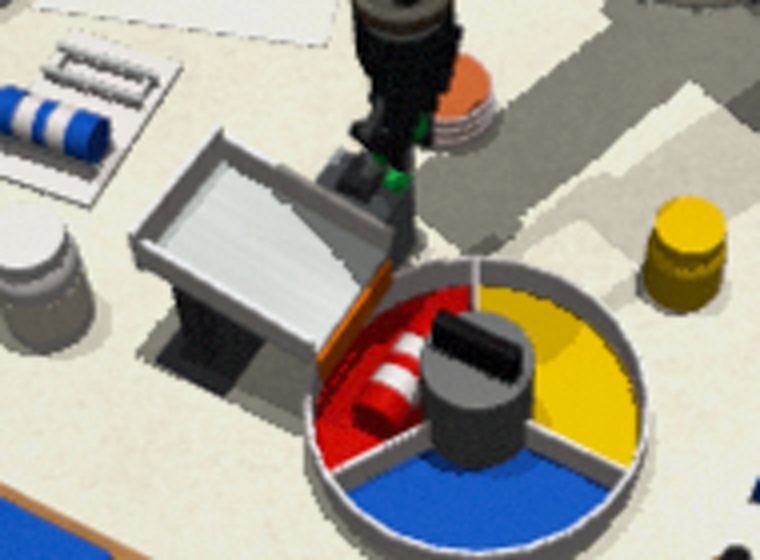

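{"op": "jog_arm", "data": {"motion": [[[0,-1,0],[0,0,0],0],[[0,-1,0],[0,0,0],0],[[0,-1,0],[0,0,0],0],[[0,-1,0],[0,0,0],0],[[0,-1,0],[0,0,0],0],[[0,-1,0],[0,0,0],0],[[0,-1,0],[0,0,0],0],[[0,-1,0],[0,0,0],0],[[0,-1,0],[0,0,0],0],[[0,-1,0],[0,0,0],0],[[0,-1,0],[0,0,0],0],[[0,-1,0],[0,0,0],0]]}}

```text
time_s: 19.42
tcp_pos: [0.4901, -0.0465, 0.1638]
tool_rot: [1.0, -0.017, -0.004, 0.005]
force: [-2.9, -8.3, -3.1]
opening: 0.0249
```

```bash
python3 -c "
from h import *
st=robot.get_state(); print(st['tcp_pos'],st['tool_rot'],st['force'],st['opening'])
s=snap('wrist','w10.png')
po=(st['tcp_pos'],st['tool_rot'])
for z in (.039,.055): print(atz(s,408,107,z,po))
print('bin', .6088-.031*.09, .0755-.09)
print(proj(s,[[.606,-.0145,.017]],po))
"
```

```text
[ 0.49012313 -0.04650656  0.16379324] [ 0.99983924 -0.01670642 -0.00400219  0.00513628] [-2.89682271 -8.25961847 -3.06647208] 0.02487037870122885
[0.61205221 0.00807084 0.039     ]
[0.60499524 0.00915602 0.055     ]
bin 0.60601 -0.014499999999999999
[[387.13490852 132.71231166]]
```

View pics/w10.png

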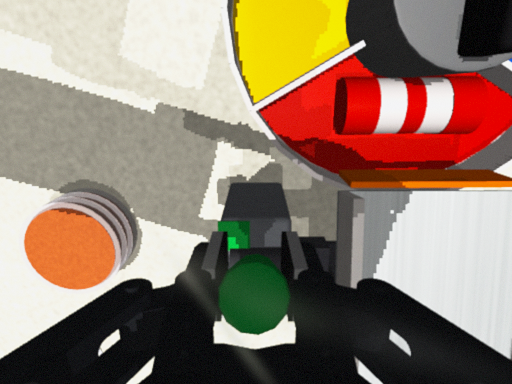

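{"op": "jog_arm", "data": {"motion": [[[0,9,-4],[0,0,0],0],[[0,18,-7.5],[0,0,0],0],[[0,28,-10],[0,0,0],0],[[0,38,-11.5],[0,0,0],0],[[0,47.5,-12],[0,0,0],0],[[0,47.5,-12],[0,0,0],0],[[0,47.5,-12],[0,0,0],0],[[0,47.5,-12],[0,0,0],65],[[0,47.5,-12],[0,0,0],65],[[0,47.5,-12],[0,0,0],65],[[0,47.5,-12],[0,0,0],65]]}}

```text
time_s: 20.85
tcp_pos: [0.4887, -0.0939, 0.1762]
tool_rot: [1.0, -0.017, -0.004, 0.005]
force: [0.5, 0.6, -0.7]
opening: 0.0557
```

{"op": "jog_arm", "data": {"motion": [[[0,0,-30],[0,0,0],65],[[0,0,-70],[0,0,0],65],[[0,0,-110],[0,0,0],65],[[0,0,-140],[0,0,0],65],[[-20,40,-150],[0,0,0],65],[[-40,80,-150],[0,0,0],65],[[-40,80,-150],[0,0,0],65],[[-40,80,-150],[0,0,0],65]]}}

```text
time_s: 21.85
tcp_pos: [0.4474, -0.1707, 0.3272]
tool_rot: [1.0, -0.017, -0.004, 0.005]
force: [0.8, 0.5, 1.0]
opening: 0.0554
```

```bash
python3 -c "
from h import *
st=robot.get_state(); print(st['tcp_pos'],st['force'],st['opening'])
s=snap('wrist','w11.png');c=snap('scene','s11.png');t=snap('top','t11.png')
i=c['frame'][100:280,100:340]; a=cv2.resize(i,(533,400)); b=cv2.resize(s['frame'],(400,300))
cv2.imwrite('pics/s11c.png',cv2.convertScaleAbs(cv2.resize(i,None,fx=3.3,fy=3.3,interpolation=cv2.INTER_CUBIC),alpha=1.6))
"
```

```text
[ 0.44738114 -0.1707116   0.32722732] [0.75492918 0.5286771  0.99235477] 0.055426228561842025
```

View pics/s11c.png

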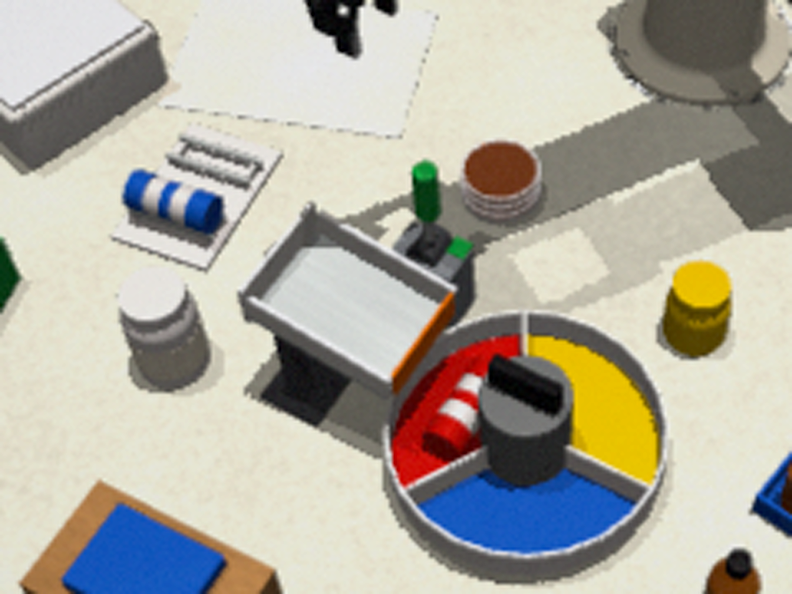

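View pics/w11.png

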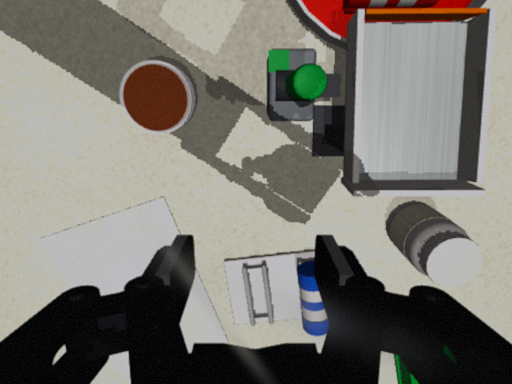

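The canister lies in the red bay (scene crop, about (460,415)). The lever is upright, the gate is shut and the arm is clear of everything. I'm handing in the job.

```bash
python3 -c "
from h import *
print(order.close_job())"
```

```text
the job is handed in; nothing more can be done
None
```

The job is done and handed in at about 22 s of the 72 s allowed; closing it returns no verdict.

**What I did:** I turned the tray clockwise about 152° by its grip bar, bringing the red bay under the chute. I released the red canister crosswise in the lane, and it rolled down against the shut gate. I then held the lever over at an estimated 0.5 rad for about 1.7 s, brought it back to the centre and let go.

**Last checks:**
- **Canister:** it lay still in the red bay, its centre about 25 mm from my estimate of the bay's middle.
- **Lever and gate:** in the last pictures the lever stood upright and the gate was shut.
- **Other objects:** the blue canister was in its rack, and the jars, dishes and bottles looked undisturbed. I checked these by eye and did not measure them.
- **Arm:** it was clear of everything, with force readings at the no-contact level. The highest reading, about 16 N sideways, came while pinching the lever grip slightly off centre.

**Disagreement:** my estimates of the chute's centre line from the different cameras varied by about 3 mm. I used the closest wrist view, and the canister went in without touching the side walls.

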